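Set the food chopper's power slider and hold its pulse dial at the third click

TASK

On the food chopper, slide the power slider along its track until its grip stands level with the small steel pointer clipped beside the track. Then grip the pulse dial and turn it clockwise from off, feeling the clicks, to the third stop and not on to the fourth, and keep holding it there: it springs back when let go, so finish with the dial still gripped at the third stop. Leave the slider at the pointer and do not disturb the tomato, the garlic or the glass.

Things in the scene. Friction and masses are not known exactly. Their poses are not given: they have to be found in the camera images.
- chopper: White food chopper, fixed. Origin on the worktop under the middle of its front console; x points from the controls back to the bowl, y to its left. Console 110 (x) by 280 mm (y), flat top 60 mm above the worktop. Bowl with lid behind: 128 mm across, axis at x = 128 mm, y = 0, top 131 mm up. Controls at x = -5 mm: pulse dial on the right (y = -90 mm), power slider on the left (y = 0 to 100 mm).
- power_slider (a joint): Travel of the power slider, m: 0 at the end of the track next to the dial, grows to 0.100 towards the chopper's +y. It stays where it is left; 1.5 N of friction to move it, plus a little at speed.
- slider_grip (a point): Point in the slider's black upright grip: a block 28 mm (x) by 20 mm (y, along the track), its top 40 mm above the console top, free on all sides. The point is at its middle in x and y, 25 mm above the console top. Axes as the chopper's.
- mark_clip: Small fixed steel pointer, 12 mm wide (y), 7 mm high, clipped beside the slider track on the robot's side. Origin in its middle along y, at the console top, 24 mm from the track's middle line; axes as the chopper's. The slider is set when its middle has the same y (along the track) as this origin.
- pulse_dial (a joint): Angle of the pulse dial, rad: 0 at off, where it starts; grows clockwise seen from above. Stops (clicks) at 0.4, 0.8, 1.2, 1.6, 2.0: the third is at 1.2. When let go a spring turns it back to off. Turning takes 0.05 to 0.18 N m: on leaving a stop the resistance jumps up by about 0.1, then falls steadily until the next stop is reached (the click), where it jumps up again.
- dial_grip (a point): The dial's black grip bar: 44 mm long (x), 14 mm thick (y), its top 42 mm above the console top, on a round hub 46 mm across whose top is 12 mm above the console. Origin on the upright turning axis, 31 mm above the console top; x along the bar to its pointer end (pale line), z up. At off x points 0.6 rad to the left of the chopper's x. Raised marks round it: a dash at off, dots at the stops.
- tomato: Bystander: tomato, about 65 mm across, on the worktop to the left of the chopper's bowl.
- garlic: Bystander: garlic bulb, about 56 mm across, on the worktop to the left of the console.
- tumbler: Bystander: drinking glass, 80 mm across and 91 mm high, on the worktop to the right of the chopper's bowl.

How it is judged:
On the way, in this order (a step that is already met when the one before it is completed fails the run):
1. the slider's middle stands within 6 mm of the pointer, at rest (y of slider_grip in the frame of mark_clip between -0.006 and 0.006 m and velocity of joint power_slider between -0.01 and 0.01 m/s), for 0.3 s.
2. the dial is gripped at the third stop (value of joint pulse_dial between 1.07 and 1.33 rad and contact force between the fingers and pulse_dial above 1 N), for 0.3 s.
At the end, for the whole second after the job is handed in: The program has ended with the fingers still gripping the dial's bar (more than 1 N) and the dial held still at the third stop (1.2 rad, within 0.13 rad), against its return spring, while the slider's middle stands within 6 mm of the pointer along the track (all of step 2 and y of slider_grip in the frame of mark_clip between -0.006 and 0.006 m and velocity of joint pulse_dial between -0.15 and 0.15 rad/s); the arm keeps its last pose, push and grip.
It fails at once if the dial was turned past the third stop towards the fourth (beyond 1.45 rad) (value of joint pulse_dial above 1.45 rad).
It fails at once if the tomato, the garlic or the glass was moved by more than 30 mm (distance of any of tomato, garlic, tumbler from where it was at the start of the episode above 0.03 m).
It also fails if it takes over 64 s, if anything falls off the work surface, if the arm or the gripper's body presses on something with over 40 N, if the wrist force passes 120 N, or if a joint passes its speed limit or range.

ROBOT

A 7-joint arm with a two-finger parallel gripper is mounted at the origin on a cart in front of the work surface, level with it; the furniture and walls round the work are solid. World frame = base frame: x ahead of the robot, y to its left, z up, the work surface at z = 0. Lengths are in m, angles in rad, forces in N, time in s.
With the tool pointing down it reaches from about 0.35 to 0.9 m from the base axis. Payload 8.1 kg.
Tool frame: the origin (TCP) lies at the very end of the fingers, on their centre line; the grasp point (between the pads) lies 19 mm behind it (arm.tcp_to_grasp is the z of the grasp point in the tool frame, in m); z points along the fingers, y is the line along which they close (so a half turn about z gives the same grasp; the last joint's range is limited). The gripper opens to 92 mm and grips with 3 to 60 N. Pads are 19 mm wide; open, the fingers measure 130 mm over their backs; the gripper's body (75 mm by 190 mm) begins 47 mm behind the grasp point.
Start: joints at [1.207, 0.434, 0.025, 1.573, -0.012, 1.134, -0.075], TCP at [0.161, -0.604, 0.199] pointing down, gripper open.
Joint ranges: [-2.62, 2.62], [-0.44, 2.09], [-1.27, 1.32], [0.08, 2.57], [-1.32, 4.46], [0.12, 2], [-2.74, 2.74]. Speed limits (rad/s): [2.22, 2.22, 3.01, 3.01, 3.14, 3.14, 3.14].

INTERFACE

Orientations are given as a rotation vector (axis times angle).
In Python, from cell import readout, vision, sign_off, arm gives the robot as it stands. The module is installed in compiled form; this text tells all that it offers.
- The arm moves only by the shell command python3 -m creep 'ROWS' [FORCE]. ROWS is JSON, a list of rows, each a list of 5 numbers: the shift along the tool's x, y, z in units of 4 cm (1.0 is 4 cm), then the turn about the tool's z in units of 4 degrees (1.0 is 4 degrees), then the opening, from 0 (shut) to 1 (fully open). A call has 1 to 12 rows; each row shifts and turns the commanded pose from where the row before left it, along the tool's axes as they then stand; what a row does not reach is not made up. A row lasts 1/8 s, in which the tool goes at most 62.5 mm and 10.7 degrees, less where a joint would pass 70% of its speed; a pose out of reach is approached as far as the arm can. A call with a number of a shift or a turn outside -1 to 1 is refused whole. A call with a gripper value outside its range is refused whole. The fingers move at their own pace and stop on an object; FORCE is the grip in N (left out, the last holds). Time passes only in rows, so rows that do not move let the fingers close. It gives the time, the measured TCP pose, the force, the opening and the grip force at its end, in the units of the state.
- readout.observe(): the state, without advancing time (a new reading comes with each control period).
- vision.get_image(name): name is "scene" or "top" or "wrist"; returns a dict with "pixels" (400x640x3 uint8, blue, green, red), "z_map" (400x640 float32, m along the optical axis (not along the pixel's ray), 0 where there is no reading), "camera_matrix" (3x3 intrinsics, pixels), "k1" (the pictures are not rectified: a ray, as slopes to the right and down, at radius r is drawn at 1 + k1 r^2 times it, then the intrinsics apply), "position" and "rotation" of the camera in the world. Camera axes: x right, y up, looking along -z (the intrinsics and any distortion apply to the point x, -y, -z); pixel columns grow to the right and rows downward; lengths in m; the calibration is good to about 2 mm. A picture is of the moment at which its call begins.
- sign_off(): hands the job in; it is judged then, once.
The state is a dict: "clock": time; "joints": joint angles; "dq": joint speeds; "joint_efforts": joint torques, N m; "position": TCP position; "ee_rot": TCP orientation; "force": force on the tool from outside, world axes, zero at the start; "ft_torque": the same for the moment, N m; "width": opening from 0.0 (shut) to 1.0 (fully open); "gripper_force": force on a finger pad.
Only numpy, scipy, OpenCV 4.12 (cv2) and the standard library are available. Lean on these libraries where they do the work, as an engineer would, in place of code of your own. Each camera call takes 0.05 s, during which the arm holds its last target. There are 200 camera calls.

## Working session

There is one attempt and no reset: what is moved stays moved. The work goes in short steps, Python scripts to look and compute and a shell command to move; the robot and the scene stay as the last step left them, time stands still between calls to the robot, and variables do not carry over. Pictures are saved under pics/ and viewed, at most 10 in all, crops included, and the job is handed in when it is done.

```bash
mkdir -p pics
cat > h.py <<'E'
import numpy as np, cv2
from scipy.spatial.transform import Rotation as R
from cell import readout, vision, arm
def cloud(im):
    K=np.array(im["camera_matrix"]);z=im["z_map"];h,w=z.shape
    u,v=np.meshgrid(np.arange(w),np.arange(h))
    p=np.stack([u,v],-1).reshape(-1,1,2).astype(np.float64)
    s=cv2.undistortPoints(p,K,np.array([im["k1"],0,0,0.])).reshape(h,w,2)
    c=np.stack([s[...,0]*z,-s[...,1]*z,-z],-1)
    Rm=np.array(im["rotation"]); 
    Rm=Rm if Rm.shape==(3,3) else R.from_rotvec(Rm).as_matrix()
    P=c@Rm.T+np.array(im["position"]); P[z==0]=np.nan
    return P
E
python3 - <<'E'
from h import *
a=[]
for n in("top","scene"):
    im=vision.get_image(n);cv2.imwrite(f"pics/{n}1.png",im["pixels"]);np.save(n+".npy",cloud(im));print(n,im["position"],im["k1"],np.array(im["rotation"]).shape)
s=readout.observe();print(s["position"],s["ee_rot"],s["width"],s["force"],R.from_rotvec(s["ee_rot"]).as_matrix().round(3),s["clock"])
print(arm.tcp_to_grasp)
E
```

```text
top [0.38389455 0.1120612  1.26567187] -0.10750241608409813 (3,)
scene [0.22048049 0.85263486 0.91512001] -0.06723565993419416 (3,)
[ 0.16098132 -0.60341299  0.19833095] [-3.11359712e+00 -4.08213228e-01  4.89653640e-04] 0.9979736680270747 [-0.25635892  0.84347572  0.27316164] [[ 0.966  0.258 -0.   ]
 [ 0.258 -0.966  0.001]
 [-0.    -0.001 -1.   ]] 0.1
-0.0188
```

View pics/top1.png

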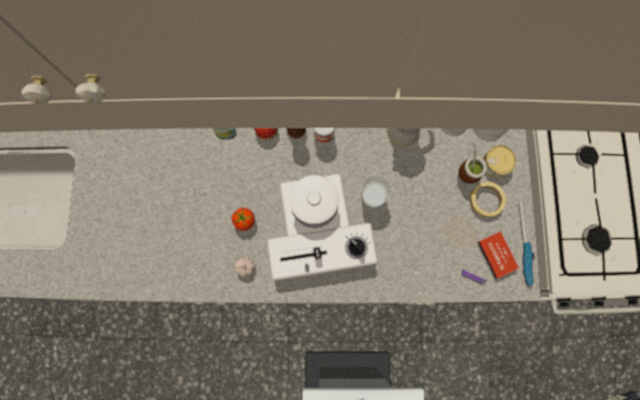

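The top view shows the console (about 270–375, 230–285), slider at (317,252), pointer at (307,267) and dial at (357,246). Garlic is at (245,267), the tomato at (243,219) and the glass at (374,195).

Run:
```python
from h import *
P=np.load("top.npy")
for n,u,v in [("slider",317,252),("ptr",307,267),("dial",357,246),("lid",314,200),("garlic",245,267),("tomato",243,219),("glass",374,195),("cL",272,258),("cR",374,240),("floor",365,380)]:
    print(n,P[v,u].round(3))
# console top points
m=(abs(P[...,2]-.06)<.006); m[:225]=0;m[290:]=0;m[:,:262]=0;m[:,382:]=0
q=P[m][:,:2].astype(np.float32);r=cv2.minAreaRect(q);print(r,cv2.boxPoints(r))
b=cv2.imread("pics/top1.png")[215:300,255:395];cv2.imwrite("pics/crop1.png",cv2.resize(b,None,fx=5,fy=5,interpolation=cv2.INTER_CUBIC))
```

```text
slider [0.504 0.122 0.098]
ptr [0.468 0.148 0.066]
dial [0.519 0.021 0.1  ]
lid [0.631 0.129 0.132]
garlic [0.469 0.312 0.046]
tomato [0.597 0.321 0.048]
glass [ 0.667 -0.033  0.031]
cL [0.491 0.239 0.062]
cR [ 0.547 -0.035 -0.002]
floor [ 0.11  -0.042 -0.395]
((0.5184916853904724, 0.1110590398311615), (0.12758375704288483, 0.27685126662254333), 9.235062599182129) [[ 0.43331137  0.23745279]
 [ 0.4777419  -0.03581002]
 [ 0.603672   -0.01533471]
 [ 0.5592415   0.2579281 ]]
```

View pics/crop1.png

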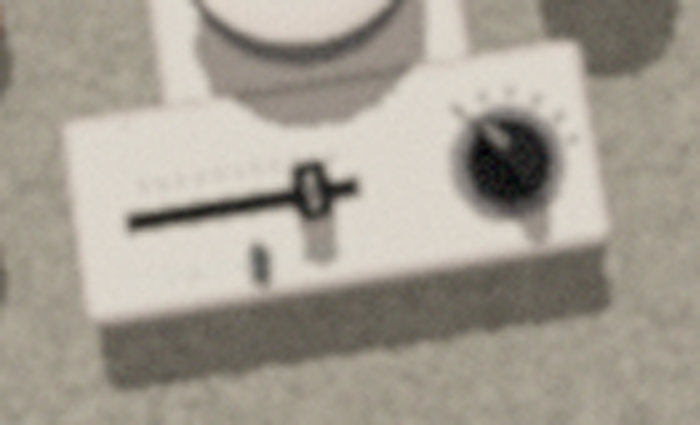

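View pics/scene1.png

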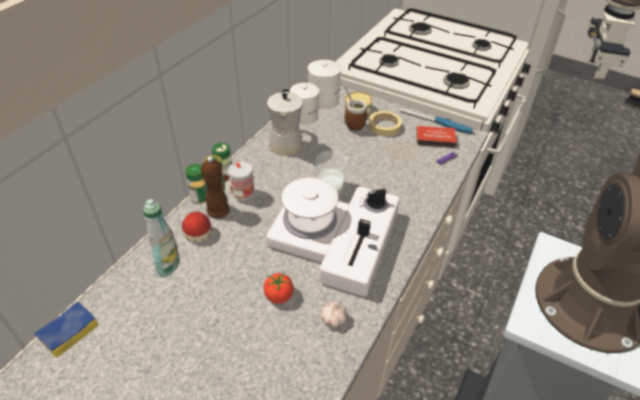

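```bash
python3 -m creep '[[0,0,-1,0,1],[0.5,-0.8,-0.5,0,1],[0.8,-1,0,0,1],[0.8,-1,0,0,1],[0.8,-1,0,0,1],[0.8,-1,0,0,1],[0.8,-1,0,0,1],[0.8,-1,0,0,1],[0.8,-1,0,0,1],[0.8,-1,0,0,1],[0.8,-1,0,0,1]]'; python3 -m creep '[[0.8,-1,0,0,1],[0.8,-1,0,0,1],[0.8,-1,0,0,1],[0.8,-1,0,0,1],[0.8,-0.8,0,0,1],[0.8,-0.5,0,1.45,1],[0,0,0,0,1],[0,0,0,0,1]]'
```

```text
clock: 1.48
position: [0.3579, -0.1441, 0.259]
ee_rot: [3.115, 0.408, -0.0]
force: [0.1, -0.4, 0.1]
width: 0.998
gripper_force: 0.0refused, turn out of range in row 6
```

Run:
```python
from h import *
im=vision.get_image("wrist");cv2.imwrite("pics/w1.png",im["pixels"]);np.save("w.npy",cloud(im))
s=readout.observe();print(s["position"],R.from_rotvec(s["ee_rot"]).as_matrix().round(3),s["joints"],s["force"])
```

```text
[ 0.36036196 -0.13787205  0.25927882] [[ 0.965  0.264  0.002]
 [ 0.264 -0.965  0.002]
 [ 0.002 -0.002 -1.   ]] [ 6.21327814e-01  8.39864401e-03 -3.88297227e-01  1.97751090e+00
  8.88527813e-04  1.15520371e+00 -1.07101199e+00] [1.66670894 5.14091327 0.48685883]
```

View pics/w1.png

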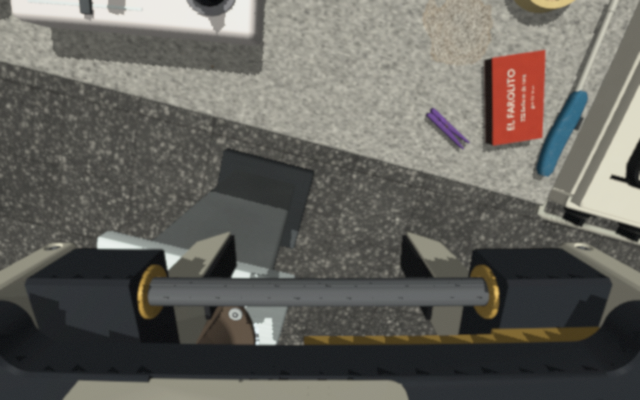

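The wrist view looks ahead of the fingers and shows the console's front edge at the top left. The second move was refused, so I'll carry on in a way that leaves the console in view.

```bash
python3 -m creep '[[0.5,-0.9,0,0,1],[0.5,-0.9,0,0,1],[0.5,-0.9,0,0,1],[0.5,-0.9,0,0,1],[0.5,-0.9,0,0,1],[0.4,-0.6,0,0,1],[0,0,0,0.7,1],[0,0,0,0.7,1],[0,0,0,0,1],[0,0,0,0,1],[0,0,0,0,1]]'
python3 - <<'E'
from h import *
im=vision.get_image("wrist");cv2.imwrite("pics/w2.png",im["pixels"]);np.save("w.npy",cloud(im))
s=readout.observe();print(s["position"],R.from_rotvec(s["ee_rot"]).as_matrix().round(3),s["force"],s["clock"])
E
```

```text
clock: 2.9
position: [0.4172, 0.0811, 0.259]
ee_rot: [3.131, 0.256, 0.0]
force: [-1.0, -0.4, 0.2]
width: 0.996
gripper_force: 0.0
[0.41716529 0.08114879 0.25900972] [[ 0.987  0.163  0.   ]
 [ 0.163 -0.987 -0.   ]
 [ 0.     0.    -1.   ]] [ 1.17046873  0.75318281 -0.13139191] 2.95
```

View pics/w2.png

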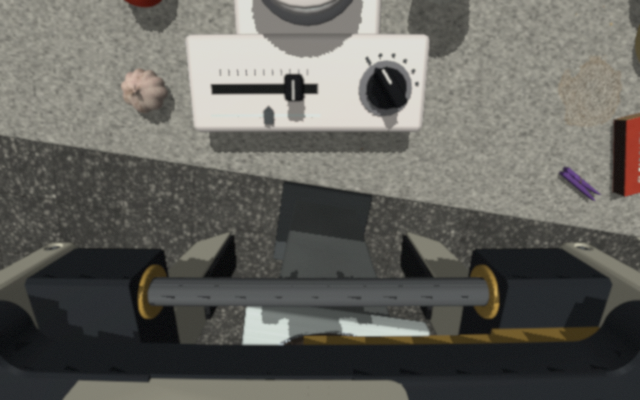

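The wrist view shows the pointer at (268,108–124), the slider grip at (293,87), and the dial at (386,88). The console spans (190–428, 35–130) and is nearly aligned with the tool.

Run:
```python
from h import *
P=np.load("w.npy");g=cv2.imread("pics/w2.png").max(2)
m=abs(P[...,2]-.06)<.004; m[:, :180]=0;m[:,440:]=0;m[160:]=0;m[:30]=0
q=P[m][:,:2].astype(np.float32)
# front edge fit + sides
r=cv2.minAreaRect(q);print(r,cv2.boxPoints(r).round(4))
a=np.radians(9.4);X=np.array([np.cos(a),np.sin(a)]);Y=np.array([-X[1],X[0]])
l=np.array([q@X,q@Y]);f=np.percentile(l[0],.3);y0,y1=np.percentile(l[1],[.3,99.7]);print("front",f,"y",y0,y1,y1-y0)
O=np.array([f+.055,(y0+y1)/2]);print("origin",O@np.array([X,Y]))
def loc(mm,n):
    p=P[mm];p=p[np.isfinite(p[:,0])];c=np.stack([p[:,:2]@X-O[0],p[:,:2]@Y-O[1],p[:,2]],1)
    print(n,len(p),"med",np.median(c,0).round(4),"min",np.percentile(c,3,axis=0).round(4),"max",np.percentile(c,97,axis=0).round(4),"world",np.median(p,0).round(4))
z=P[...,2];roi=lambda u0,u1,v0,v1:np.pad(np.ones((v1-v0,u1-u0),bool),((v0,400-v1),(u0,640-u1)))
loc(roi(270,320,60,120)&(z>.094),"slider top")
loc(roi(360,415,60,120)&(z>.096),"bar top")
loc(roi(255,285,98,130)&(z>.0635),"ptr high");loc(roi(255,285,98,130)&(g<130),"ptr dark")
loc(roi(205,325,80,97)&(g<60)&(z<.07),"track")
# bar angle
mm=roi(360,415,60,120)&(z>.096);print(cv2.minAreaRect(P[mm][:,:2].astype(np.float32)))
cv2.imwrite("pics/c2.png",cv2.resize(cv2.imread("pics/w2.png")[30:140,185:435],None,fx=3,fy=3,interpolation=cv2.INTER_CUBIC))
```

```text
((0.5110421776771545, 0.10971583425998688), (0.10648079216480255, 0.2773023247718811), 9.285866737365723) [[ 0.4361  0.238 ]
 [ 0.4809 -0.0357]
 [ 0.586  -0.0185]
 [ 0.5412  0.2551]]
front 0.4689448845139689 y -0.1120580246715277 0.1615872176725344 0.27364524234406207
origin [0.51286474 0.11000586]
slider top 505 med [-0.007   0.0128  0.0998] min [-0.019   0.004   0.0962] max [0.005  0.0221 0.1017] world [0.5038 0.1216 0.0998]
bar top 594 med [-0.007  -0.0885  0.1017] min [-0.025  -0.1025  0.0983] max [ 0.0104 -0.0751  0.1036] world [0.5206 0.0215 0.1017]
ptr high 167 med [-0.0378  0.0452  0.067 ] min [-0.0459  0.0398  0.0648] max [-0.0277  0.0506  0.0684] world [0.4686 0.1486 0.067 ]
ptr dark 162 med [-0.0384  0.0456  0.067 ] min [-0.0486  0.0401  0.0601] max [-0.0289  0.0506  0.0684] world [0.4675 0.1487 0.067 ]
track 656 med [-0.0072  0.062   0.0611] min [-0.011  -0.0067  0.0595] max [-0.003   0.107   0.0625] world [0.4959 0.1701 0.0611]
((0.5202527046203613, 0.02052461728453636), (0.04347923398017883, 0.014322091825306416), 44.104522705078125)
```

View pics/c2.png

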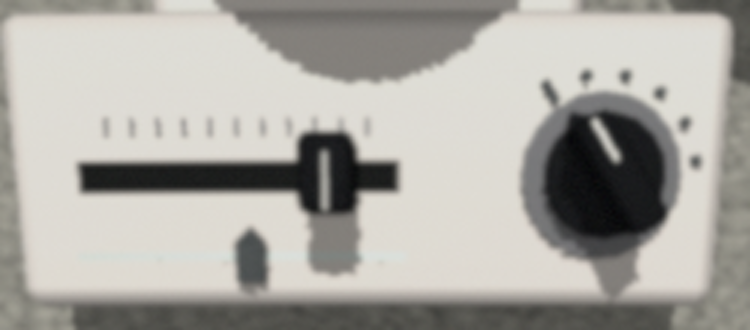

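```bash
python3 -m creep '[[0.8,-0.22,0,0,0.8],[0.8,-0.22,0,0,0.8],[0.7,-0.21,0.2,0,0.8],[0,0,0.9,0,0.8],[0,0,0.9,0,0.8],[0,0,0.9,0,0.8],[0,0,0.9,0,0.8],[0,0,0.5,0,0.8],[0,0,0.4,0,0.8],[0,0,0,0,0.8],[0,0,0,0,0.8]]'; python3 -m creep '[[0,0,0,0,0],[0,0,0,0,0],[0,0,0,0,0],[0,0,0,0,0],[0,0,0,0,0]]' 10
```

```text
clock: 4.32
position: [0.5043, 0.1221, 0.0718]
ee_rot: [-3.131, -0.256, -0.002]
force: [0.6, 0.4, 0.6]
width: 0.803
gripper_force: 0.0
clock: 4.95
position: [0.5037, 0.1219, 0.071]
ee_rot: [3.131, 0.256, -0.0]
force: [-0.2, 0.3, 0.8]
width: 0.304
gripper_force: 0.0
```

```bash
python3 -m creep '[[0,0,0,0,0],[0,0,0,0,0],[0,0,0,0,0],[0,0,0,0,0],[0,-0.1,0,0,0],[0,-0.15,0,0,0],[0,-0.2,0,0,0],[0,-0.2,0,0,0],[0,-0.15,0,0,0],[0,0,0,0,0],[0,0,0,0,0]]'
```

```text
clock: 6.32
position: [0.4984, 0.1541, 0.071]
ee_rot: [-3.13, -0.257, -0.0]
force: [-0.6, 0.8, -0.7]
width: 0.209
gripper_force: 10.0
```

```bash
python3 -m creep '[[0,0,0,0,0.6],[0,0,0,0,0.6],[0,0,0,0,0.6],[0,0,0,0,0.6],[0,0,-0.8,0,0.6],[0,0,-1,0,0.6],[-0.4,0.3,-1,0,0.6],[-0.6,0.4,-1,0,0.6],[-0.6,0.4,-0.6,0,0.6],[-0.6,0.3,0,0,0.6],[0,0,0,0,0.6],[0,0,0,0,0.6]]'
python3 - <<'E'
from h import *
im=vision.get_image("wrist");cv2.imwrite("pics/w3.png",im["pixels"]);P=cloud(im);np.save("w3.npy",P)
g=im["pixels"].max(2);z=P[...,2]
s=readout.observe();print(s["position"],R.from_rotvec(s["ee_rot"]).as_matrix().round(3))
a=np.radians(9.3);X=np.array([np.cos(a),np.sin(a)]);Y=np.array([-X[1],X[0]]);O=np.array([.512,.1105])
lx=P[...,:2]@X-O[0];ly=P[...,:2]@Y-O[1]
def st(m,n):
    p=np.stack([lx[m],ly[m],z[m]],1);print(n,m.sum(),np.median(p,0).round(4),np.percentile(p,3,axis=0).round(4),np.percentile(p,97,axis=0).round(4),np.median(P[m],0).round(4))
st((z>.094)&(z<.11)&(abs(lx+.005)<.025)&(ly>-.02)&(ly<.11),"slider")
st((z>.0635)&(z<.075)&(abs(lx+.037)<.015)&(ly>.02)&(ly<.07),"ptr")
m=(z>.096)&(z<.11)&(abs(lx+.005)<.035)&(abs(ly+.09)<.035);st(m,"bar");print(cv2.minAreaRect(P[m][:,:2].astype(np.float32)))
cv2.imwrite("pics/c3.png",cv2.resize(im["pixels"][20:180,160:460],None,fx=2.5,fy=2.5))
E
```

```text
clock: 7.82
position: [0.4212, 0.0841, 0.2471]
ee_rot: [3.131, 0.256, 0.001]
force: [0.6, -0.3, 0.3]
width: 0.601
gripper_force: 0.0
[0.42124428 0.08432871 0.24698917] [[ 0.987  0.163  0.   ]
 [ 0.163 -0.987  0.   ]
 [ 0.    -0.    -1.   ]]
  return _methods._mean(a, axis=axis, dtype=dtype,
  ret = um.true_divide(
Traceback (most recent call last):
IndexError: index -1 is out of bounds for axis 0 with size 0
```

The origin has to be projected onto the rotated axes first, so I'll rerun on the saved data.

Run:
```python
from h import *
P=np.load("w3.npy");im=cv2.imread("pics/w3.png");z=P[...,2]
a=np.radians(9.3);X=np.array([np.cos(a),np.sin(a)]);Y=np.array([-X[1],X[0]]);O=np.array([.512,.1105])
d=P[...,:2]-O;lx=d@X;ly=d@Y
def st(m,n):
    p=np.stack([lx[m],ly[m],z[m]],1);print(n,m.sum(),np.median(p,0).round(4),np.percentile(p,3,axis=0).round(4),np.percentile(p,97,axis=0).round(4),np.median(P[m],0).round(4))
st((z>.094)&(z<.11)&(abs(lx+.005)<.025)&(ly>-.02)&(ly<.11),"slider")
st((z>.0635)&(z<.075)&(abs(lx+.037)<.015)&(ly>.02)&(ly<.07),"ptr")
m=(z>.096)&(z<.11)&(abs(lx+.005)<.035)&(abs(ly+.09)<.035);st(m,"bar");print(cv2.minAreaRect(P[m][:,:2].astype(np.float32)))
cv2.imwrite("pics/c3.png",cv2.resize(im[20:180,160:460],None,fx=2.5,fy=2.5))
```

```text
slider 542 [-0.0059  0.0445  0.0998] [-0.0186  0.0356  0.0964] [0.0057 0.054  0.1017] [0.4986 0.1533 0.0998]
ptr 178 [-0.0365  0.0445  0.0669] [-0.0453  0.039   0.0655] [-0.0277  0.0505  0.0685] [0.4686 0.1487 0.0669]
bar 628 [-0.0058 -0.0894  0.1018] [-0.0235 -0.1033  0.0984] [ 0.0112 -0.0759  0.1037] [0.5207 0.0214 0.1018]
((0.5201616287231445, 0.020391494035720825), (0.04355808347463608, 0.01462916936725378), 43.08407211303711)
```

View pics/c3.png

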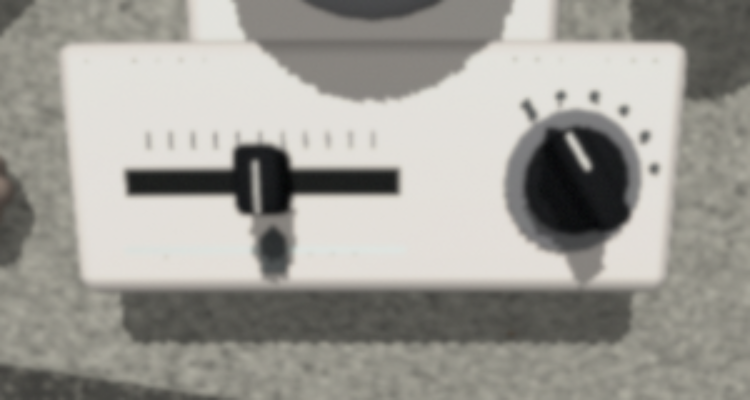

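Slider is within 1 mm of the pointer: slider (262,180) sits above the pointer (272,245) once parallax is corrected. Next I'll go over the dial and align with its bar.

```bash
python3 -m creep '[[0.6,0.5,0,0,0.6],[0.6,0.5,0,0,0.6],[0.6,0.5,0,0,0.6],[0.39,0.47,0,0,0.6],[0,0,0,-1,0.6],[0,0,0,-1,0.6],[0,0,0,-1,0.6],[0,0,0,-1,0.6],[0,0,0,-1,0.6],[0,0,0,-1,0.6],[0,0,0,-1,0.6],[0,0,0,-1,0.6]]'; python3 -m creep '[[0,0,0,-0.5,0.6],[0,0,0.8,0,0.6],[0,0,0.8,0,0.6],[0,0,0.8,0,0.6],[0,0,0,0,0.6],[0,0,0,0,0.6]]'; python3 -c "
from h import *
s=readout.observe();print(s['position'],np.degrees(np.arctan2(*R.from_rotvec(s['ee_rot']).as_matrix()[[1,0],0])),s['joints'],s['ft_torque'])"
```

```text
clock: 9.38
position: [0.5205, 0.0211, 0.2465]
ee_rot: [-2.937, -1.113, 0.001]
force: [0.5, -0.1, 0.5]
width: 0.602
gripper_force: 0.0
clock: 10.12
position: [0.5208, 0.0209, 0.152]
ee_rot: [-2.919, -1.16, -0.002]
force: [-0.9, -0.4, 0.7]
width: 0.603
gripper_force: 0.0
[0.52081551 0.02086278 0.15197942] 43.34853832847524 [ 0.37528903  0.40096003 -0.68192842  1.84478636  0.29673854  0.99827703
 -1.24469511] [-0.0589513  -0.04271926 -0.01419472]
```

```bash
python3 -m creep '[[0,0,0.7,0,0.6],[0,0,0.6,0,0.6],[0,0,0.4,0,0.6],[0,0,0.2,0,0.6],[0,0,0,0,0.6],[0,0,0,0,0],[0,0,0,0,0],[0,0,0,0,0],[0,0,0,0,0],[0,0,0,0,0],[0,0,0,0,0],[0,0,0,0,0]]' 40; python3 -c "
from h import *
s=readout.observe();print(s['position'],np.degrees(np.arctan2(*R.from_rotvec(s['ee_rot']).as_matrix()[[1,0],0])),s['ft_torque'],s['width'])"
```

```text
clock: 11.62
position: [0.52, 0.0204, 0.075]
ee_rot: [2.92, 1.16, -0.0]
force: [-0.2, -0.2, 1.4]
width: 0.005
gripper_force: 0.0
[0.5200059  0.02035028 0.07499964] 43.33641564646399 [-0.04690881 -0.02267484  0.06661596] 0.004672106106974267
```

The gripper closed fully without meeting the bar, so I need to look.

Run:
```python
from h import *
im=vision.get_image("scene");b=im["pixels"][140:300,260:460];t=vision.get_image("top")["pixels"][205:295,290:400]
A=cv2.resize(b,(600,480));B=cv2.resize(t,(200,164))
A2=np.zeros((480,800,3),np.uint8);A2[:,:600]=A;A2[:164,600:]=B
w=vision.get_image("wrist")["pixels"];A2[200:325,600:]=cv2.resize(w,(200,125));cv2.imwrite("pics/s4.png",A2);cv2.imwrite("pics/w4.png",w)
s=readout.observe();print(s['width'],s['gripper_force'])
```

```text
0.003748899595260586 0.0
```

View pics/s4.png

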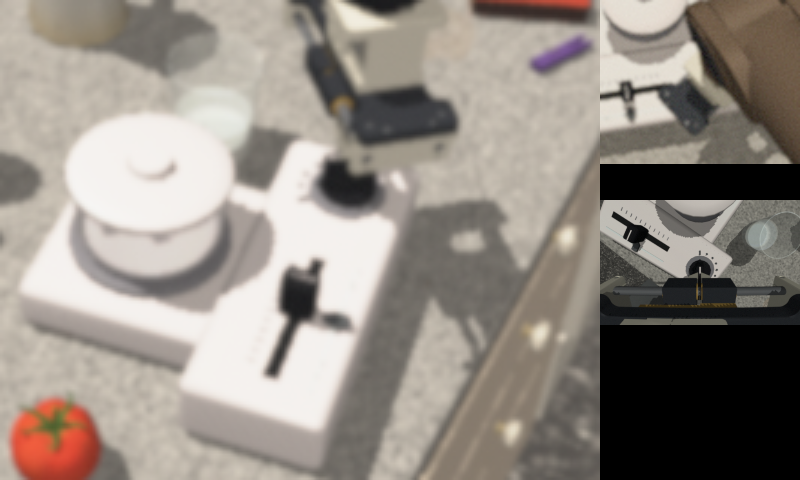

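View pics/w4.png

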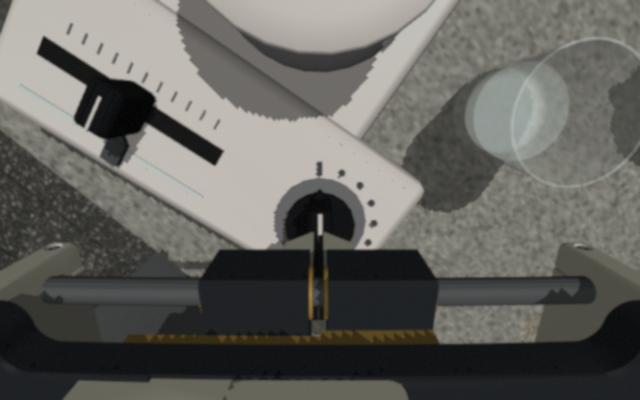

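The pale line at (320,222) shows the bar is in line with the tool. I can't tell whether the fingers straddle it, so I'll measure it in tool coordinates.

Run:
```python
from h import *
im=vision.get_image("wrist");P=cloud(im);s=readout.observe()
T=R.from_rotvec(s["ee_rot"]).as_matrix();q=(P-s["position"])@T*1000
for v in range(185,300,6):
    print(v,[tuple(int(round(float(x))) if x==x else None for x in q[v,u]) for u in (290,300,308,314,320,326,332,340,350)])
```

```text
185 [(26, -19, 15), (27, -12, 12), (27, -7, 12), (26, -3, 13), (26, 1, 12), (27, 5, 12), (26, 9, 12), (26, 14, 12), (26, 21, 15)]
191 [(22, -19, 14), (22, -12, 12), (22, -7, 13), (23, -3, 11), (26, 1, -1), (22, 5, 13), (23, 9, 12), (23, 14, 11), (22, 20, 12)]
197 [(18, -19, 12), (19, -12, 11), (21, -7, 3), (23, -3, -4), (23, 1, -3), (22, 4, 1), (21, 8, 4), (18, 14, 12), (19, 20, 11)]
203 [(14, -19, 13), (17, -12, 3), (20, -7, -5), (22, -3, -11), (22, 1, -11), (22, 4, -12), (17, 8, 3), (18, 13, 2), (14, 21, 12)]
209 [(13, -18, 4), (13, -12, 3), (21, -6, -20), (22, -3, -23), (22, 1, -22), (22, 4, -23), (14, 8, 2), (13, 14, 4), (10, 21, 13)]
215 [(9, -18, 2), (9, -12, 3), (20, -6, -25), (20, -3, -27), (21, 1, -29), (21, 4, -28), (9, 8, 3), (10, 13, 2), (9, 20, 3)]
221 [(5, -18, 3), (5, -12, 3), (17, -6, -26), (17, -3, -27), (17, 1, -28), (17, 4, -27), (5, 8, 2), (5, 14, 3), (5, 20, 4)]
227 [(1, -19, 3), (1, -12, 3), (12, -6, -25), (14, -3, -28), (13, 1, -27), (13, 4, -27), (1, 9, 3), (1, 14, 3), (1, 20, 3)]
233 [(-3, -19, 3), (-3, -12, 2), (11, -6, -29), (10, -3, -27), (11, 1, -29), (11
[... 892 characters left out ...]
114), (36, -5, -114), (35, -3, -112), (9, -2, -69), (9, 0, -69), (34, 2, -110), (36, 3, -114), (36, 5, -114), (36, 8, -113)]
281 [(36, -7, -116), (36, -5, -116), (36, -3, -117), (31, -1, -108), (31, 0, -109), (34, 2, -112), (36, 3, -116), (35, 5, -115), (35, 8, -115)]
287 [(35, -7, -118), (35, -5, -118), (34, -3, -116), (29, -1, -109), (29, 0, -109), (32, 2, -113), (34, 3, -117), (34, 5, -116), (35, 8, -117)]
293 [(33, -7, -117), (34, -5, -118), (33, -3, -117), (28, -1, -110), (29, 0, -111), (30, 2, -112), (33, 3, -118), (33, 5, -118), (33, 8, -118)]
299 [(31, -7, -117), (31, -5, -117), (32, -3, -118), (27, -1, -111), (27, 0, -111), (30, 2, -115), (31, 3, -117), (32, 5, -118), (31, 8, -117)]
```

The pads' lower ends appear about 33 mm above the reported TCP. I'll compare that with the earlier pictures.

Run:
```python
from h import *
im=vision.get_image("wrist");P=cloud(im);s=readout.observe()
T=R.from_rotvec(s["ee_rot"]).as_matrix();print("cam now",((im["position"]-s["position"])@T*1000).round(1),s["position"],s["width"],s["gripper_force"],s["force"])
q=(P-s["position"])@T*1000
m=(abs(q[...,1])<40)&(abs(q[...,0])<12.5)&(q[...,2]<-31)&(q[...,2]>-70)
v,u=np.where(m);print(u.min(),u.max(),v.min(),v.max())
for z in range(-70,-30,4):
    k=m&(abs(q[...,2]-z)<2);print(z,k.sum(),q[k].min(0).round(0) if k.any() else "",q[k].max(0).round(0) if k.any() else "")
P=np.load("w3.npy");T=R.from_rotvec([3.131,.256,.001]).as_matrix();q=(P-np.array([.42124,.08433,.24699]))@T*1000
m=(abs(q[...,1])<75)&(abs(q[...,0])<14)
for z in range(-80,12,6):
    k=m&(abs(q[...,2]-z)<3);print("w3",z,k.sum(),q[k].min(0).round(0) if k.any() else "",q[k].max(0).round(0) if k.any() else "")
```

```text
cam now [  79.7   -0.3 -185.8] [0.5200396  0.02034714 0.07501938] 0.004817156593815455 0.0 [1.220864   0.68723738 0.85052519]
284 352 234 277
-70 26 [  9.  -3. -70.] [ 10.   1. -68.]
-66 49 [  8.  -3. -68.] [ 11.   2. -64.]
-62 66 [  9.  -4. -64.] [ 12.   3. -60.]
-58 75 [  9.  -4. -60.] [ 11.   3. -56.]
-54 64 [  8.  -4. -56.] [ 11.   3. -52.]
-50 69 [  8.  -4. -52.] [ 12.  16. -48.]
-46 226 [  9. -17. -48.] [ 12.  16. -44.]
-42 225 [  9. -17. -44.] [ 11.  16. -40.]
-38 187 [  9. -16. -40.] [ 12.  14. -36.]
-34 119 [  9. -11. -36.] [ 11.  10. -32.]
w3 -80 232 [-12. -30. -83.] [  3.  30. -77.]
w3 -74 427 [-12. -38. -77.] [ 11.  39. -71.]
w3 -68 517 [-11. -41. -71.] [ 11.  40. -65.]
w3 -62 519 [  2. -42. -65.] [ 11.  42. -59.]
w3 -56 558 [ -2. -45. -59.] [ 11.  44. -53.]
w3 -50 536 [ -5. -44. -53.] [ 11.  45. -47.]
w3 -44 505 [ -8. -44. -47.] [ 11.  44. -41.]
w3 -38 420 [-10. -43. -41.] [ 11.  43. -35.]
w3 -32 263 [-10. -38. -35.] [ 11.  38. -29.]
w3 -26 39 [ -9. -31. -29.] [ 11.  32. -27.]
w3 -20 0  
w3 -14 0  
w3 -8 0  
w3 -2 0  
w3 4 0  
w3 10 0
```

Both pictures agree that the real fingertips end about 28 mm above the reported TCP. The slider was held by its very top, and the fingers closed just above the dial bar. I'll open, lower 25 mm, check the force and grip again.

```bash
python3 -m creep '[[0,0,0,0,0.6],[0,0,0,0,0.6],[0,0,0,0,0.6],[0,0,0,0,0.6],[0,0,0,0,0.6],[0,0,0,0,0.6],[0,0,0,0,0.6],[0,0,0.15,0,0.6],[0,0,0.15,0,0.6],[0,0,0,0,0.6]]'; python3 -m creep '[[0,0,0.12,0,0.6],[0,0,0.12,0,0.6],[0,0,0.08,0,0.6],[0,0,0,0,0.6],[0,0,0,0,0.6]]'
```

```text
clock: 13.12
position: [0.5195, 0.0203, 0.0623]
ee_rot: [-2.919, -1.16, 0.002]
force: [-1.2, -0.2, 0.6]
width: 0.602
gripper_force: 0.0
clock: 13.75
position: [0.5201, 0.0204, 0.0503]
ee_rot: [2.92, 1.16, 0.0]
force: [0.2, -0.1, -0.2]
width: 0.596
gripper_force: 0.0
```

```bash
python3 -m creep '[[0,0,0,0,0],[0,0,0,0,0],[0,0,0,0,0],[0,0,0,0,0],[0,0,0,0,0],[0,0,0,0,0],[0,0,0,0,0],[0,0,0,0,0]]' 40; python3 -c "
from h import *
s=readout.observe();print(s['position'],np.degrees(np.arctan2(*R.from_rotvec(s['ee_rot']).as_matrix()[[1,0],0])),s['ft_torque'],s['width'])"
```

```text
clock: 14.75
position: [0.5207, 0.0196, 0.0503]
ee_rot: [2.919, 1.159, 0.001]
force: [3.8, -4.7, -1.3]
width: 0.149
gripper_force: 40.0
[0.52073586 0.01963817 0.05030189] 43.30163530481018 [-0.76425886 -0.82937977  0.17200223] 0.14896606599742127
```

The bar is gripped, at 13.7 mm wide. Now turning clockwise.

```bash
cat > t.py <<'E'
from h import *
s=readout.observe();y=np.degrees(np.arctan2(*R.from_rotvec(s['ee_rot']).as_matrix()[[1,0],0]))
print("turned rad %.3f"%np.radians(43.35-y),s['position'].round(4) if hasattr(s['position'],'round') else s['position'],"tq",np.round(s['ft_torque'],3),"w",round(s['width'],3))
E
M='[[0,0,0,0,0]]'
python3 -m creep '[[0,0,0,0.6,0],[0,0,0,0.6,0],[0,0,0,0.6,0],[0,0,0,0.6,0],[0,0,0,0.6,0],[0,0,0,0,0],[0,0,0,0,0]]'|grep -E "force"; python3 t.py
python3 -m creep '[[0,0,0,0.6,0],[0,0,0,0.6,0],[0,0,0,0.4,0],[0,0,0,0,0],[0,0,0,0,0]]'|grep force; python3 t.py
python3 -m creep '[[0,0,0,0.5,0],[0,0,0,0.5,0],[0,0,0,0,0],[0,0,0,0,0]]'|grep force; python3 t.py
python3 -m creep '[[0,0,0,0.5,0],[0,0,0,0.5,0],[0,0,0,0,0],[0,0,0,0,0]]'|grep force; python3 t.py
```

```text
force: [3.2, -4.3, -1.4]
gripper_force: 40.0
turned rad 0.210 [0.5207 0.0197 0.0503] tq [-0.794 -0.858  0.146] w 0.151
force: [4.0, -3.4, -1.5]
gripper_force: 40.0
turned rad 0.322 [0.5207 0.0198 0.0503] tq [-0.762 -0.808  0.064] w 0.151
force: [4.7, -3.6, -1.6]
gripper_force: 40.0
turned rad 0.392 [0.5206 0.0198 0.0503] tq [-0.728 -0.82   0.047] w 0.152
force: [4.0, -3.5, -2.0]
gripper_force: 40.0
turned rad 0.462 [0.5206 0.0198 0.0503] tq [-0.813 -0.827  0.086] w 0.15
```

The first click came near 0.4: torque fell to 0.047, then rose. The hand angle follows the dial.

```bash
python3 -m creep '[[0,0,0,0.6,0],[0,0,0,0.6,0],[0,0,0,0.6,0],[0,0,0,0.6,0],[0,0,0,0.6,0],[0,0,0,0.6,0],[0,0,0,0,0],[0,0,0,0,0]]'|grep -E "^force"; python3 t.py
python3 -m creep '[[0,0,0,0.5,0],[0,0,0,0.5,0],[0,0,0,0,0],[0,0,0,0,0]]'|grep ^force; python3 t.py
python3 -m creep '[[0,0,0,0.5,0],[0,0,0,0.5,0],[0,0,0,0,0],[0,0,0,0,0]]'|grep ^force; python3 t.py
python3 -m creep '[[0,0,0,0.5,0],[0,0,0,0.5,0],[0,0,0,0,0],[0,0,0,0,0]]'|grep ^force; python3 t.py
```

```text
force: [4.4, -3.3, -1.4]
turned rad 0.714 [0.5206 0.0199 0.0503] tq [-0.657 -0.779  0.015] w 0.15
force: [3.6, -3.2, -1.6]
turned rad 0.784 [0.5206 0.0199 0.0503] tq [-0.61  -0.763  0.065] w 0.15
force: [3.5, -4.2, -1.7]
turned rad 0.853 [0.5206 0.02   0.0503] tq [-0.729 -0.828  0.139] w 0.147
force: [4.0, -3.7, -2.1]
turned rad 0.923 [0.5206 0.0199 0.0503] tq [-0.728 -0.876  0.136] w 0.148
```

The second click was near 0.8. On to the third, in small steps.

```bash
python3 -m creep '[[0,0,0,0.5,0],[0,0,0,0.5,0],[0,0,0,0.5,0],[0,0,0,0.5,0],[0,0,0,0,0],[0,0,0,0,0]]'|grep -E "^force"; python3 t.py
python3 -m creep '[[0,0,0,0.5,0],[0,0,0,0.5,0],[0,0,0,0,0],[0,0,0,0,0]]'|grep ^force; python3 t.py
python3 -m creep '[[0,0,0,0.5,0],[0,0,0,0.5,0],[0,0,0,0,0],[0,0,0,0,0]]'|grep ^force; python3 t.py
python3 -m creep '[[0,0,0,0.5,0],[0,0,0,0,0],[0,0,0,0,0]]'; python3 t.py
python3 - <<'E'
from h import *
w=vision.get_image("wrist")["pixels"];t=vision.get_image("top")["pixels"]
A=np.zeros((600,640,3),np.uint8);A[:400]=w;A[400:,:300]=cv2.resize(t[200:300,240:390],(300,200));cv2.imwrite("pics/w5.png",A)
E
```

```text
force: [3.6, -3.7, -1.7]
turned rad 1.063 [0.5207 0.02   0.0503] tq [-0.681 -0.852  0.028] w 0.152
force: [3.4, -3.1, -2.5]
turned rad 1.133 [0.5207 0.02   0.0503] tq [-0.671 -0.928  0.068] w 0.151
force: [3.9, -4.2, -1.4]
turned rad 1.203 [0.5207 0.0201 0.0503] tq [-0.617 -0.923  0.136] w 0.144
clock: 21.88
position: [0.5207, 0.0201, 0.0503]
ee_rot: [-3.051, 0.748, -0.002]
force: [3.9, -3.1, -2.5]
width: 0.153
gripper_force: 40.0
turned rad 1.237 [0.5207 0.0201 0.0503] tq [-0.709 -0.882  0.157] w 0.153
```

View pics/w5.png

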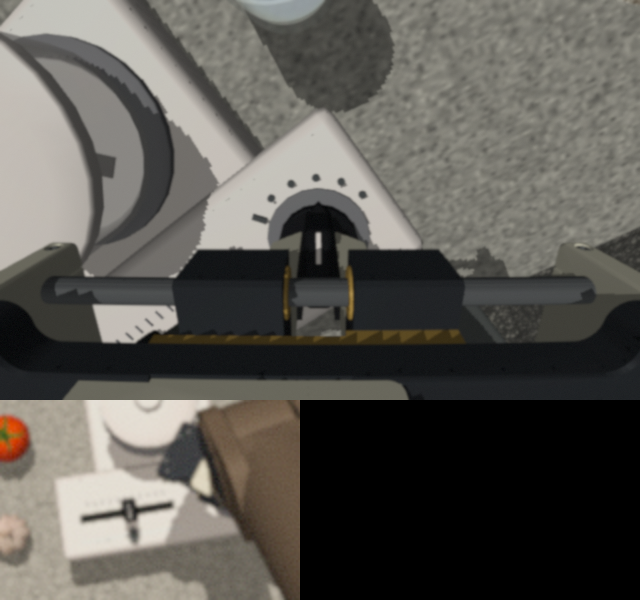

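The pale line (318,245) points at the third dot (317,178), and the slider still stands at the pointer. I'll ease back slightly, hold and hand in.

```bash
python3 -m creep '[[0,0,0,-0.4,0],[0,0,0,0,0],[0,0,0,0,0],[0,0,0,0,0],[0,0,0,0,0],[0,0,0,0,0]]'|grep -E "force|clock"; python3 t.py; python3 -c "
from cell import sign_off
print(sign_off())"
```

```text
clock: 22.72
force: [4.3, -3.5, -2.2]
gripper_force: 40.0
turned rad 1.210 [0.5207 0.0201 0.0503] tq [-0.676 -0.957  0.164] w 0.149
the job is handed in; nothing more can be done
None
```

The job is handed in with the slider about 1 mm or less from the pointer and the dial still gripped at the third stop (hand turned 1.21 rad, 40 N grip); sign-off returned no verdict.

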